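Press a pepper mill's cap home in a ratchet clamp and free the clamp

TASK

The glass pepper mill lies in the scissor clamp with its push-on cap standing proud. Close the clamp's handles gently until the cap is fully home and the ratchet has caught, and let go so that the clamp stays locked by itself. Then press the moving handle sideways out of the clamp's plane (down) to free the ratchet and let the clamp spring fully open, leaving the mill untouched in its cradle and everything else alone.

Things in the scene. Friction and masses are not known exactly. Their poses are not given: they have to be found in the camera images.
- clamp: Steel scissor clamp lying flat on a wooden board (310 x 160 x 16 mm) fixed to the ledge. Origin: on the ledge surface under the vertical pivot pin. x runs from handles (-x, robot side) to jaws (+x); z up; yaw varies. The fixed handle is on the -y side (pad at x -165, y -50 mm, top 36 mm above the ledge), the moving one on the +y side, higher. Loops (44 mm) end 220 mm from the pivot.
- rack (a point): Middle of the top of the ratchet's rack bar, which crosses over the moving handle along clamp y, 115 mm from the pivot on the handle side: 16 mm wide, 122 mm long, top 66 mm above the ledge, saw teeth on its underside. A small pawl on top of the moving handle catches in them from below.
- lever (a joint): Angle of the moving arm about the pivot, rad. 0 = sprung fully open; grows as the handles close (moving handle towards clamp -y, its jaw towards +y); stop at 0.42. A spring, 2 to 3 N at the thumb pad, opens it. From 0.105 up the ratchet catches every 0.055 rad; let go, the arm slips back to the last tooth passed and stays. The cap comes home somewhere from 0.14 to 0.34, beyond the first tooth.
- bow: Moving handle: bar 14 mm wide, loop at its end. Origin as the clamp's; turns with the lever. Springy across the clamp's plane: the thumb pad can be pressed down 12 mm to a hard stop (about 1 N to start, 0.4 N more per mm). At 5 to 9 mm down the ratchet is free and the arm springs open; if rubbing holds it, keep it down and draw the finger in the opening direction. Let up early, it catches again.
- thumb_pad (a point): Centre of the top of the thumb pad, a smooth steel block on the moving handle: 30 mm along clamp x, 26 along y, 16 high, top 52 mm above the ledge; 165 mm to clamp -x, 55 to +y of the pivot when open. Push its outer (+y) side to close: up to 15 N as teeth click and the cap slides; with the cap home the force climbs about 6 N per mm of travel. Over 24 N breaks the mill; 17 to 19 N is enough.
- mill: Glass pepper mill, loose, lying in the clamp's cradle, axis along clamp y: barrel 38 mm diameter, 62 mm long. Origin at the middle of the barrel, 46 mm above the ledge; its -y end carries the cap, its +y end faces a stop screw on the fixed jaw, set anywhere within 16 mm (not measured); the gap there of 0 to 20 mm closes first. Not to be touched by the robot.
- dabba: Blue enamel tin with lid, 113 mm diameter, 110 mm high, standing. Origin under its centre. To be left alone.
- sugar_pot: Steel sugar pot with hinged lid, 90 mm diameter, 87 mm high, standing. Origin under its centre. To be left alone.
- spatula: Wooden spatula lying on the ledge, about 300 mm long. To be left alone.
- cap_end (a point): Centre of the outer end face of the mill's push-on steel cap (38 mm diameter, 18 mm long), on the mill's axis on its -y side: 49 mm from the mill's origin when the cap is fully home against the barrel, 54 to 57 mm at the start (standing 5 to 8 mm proud). It slides stiffly (8 N at the cap) and stays where it is pushed.

How it is judged:
On the way, in this order (a step that is already met when the one before it is completed fails the run):
1. the cap is home (within 1 mm) and the clamp stays closed by its ratchet (lever above 0.08 rad) with no finger on the handle (y of cap_end in the frame of mill above -0.05 m and value of joint lever above 0.08 rad and contact force between each of the arm, the fingers and bow below 0.1 N), for 0.3 s.
2. the ratchet is freed and the clamp is open (lever below 0.03 rad) (value of joint lever below 0.03 rad), for 0.2 s.
At the end, for the whole second after the job is handed in: The cap is home within 1 mm, the clamp stands open (lever below 0.03 rad), and the mill lies at rest in its cradle (height within 4 mm, 25 to 60 mm from the pivot along clamp y, axis within 0.15 rad) (y of cap_end in the frame of mill above -0.05 m and value of joint lever below 0.03 rad and z of mill in the frame of clamp between 0.042 and 0.05 m and y of mill in the frame of clamp between 0.025 and 0.06 m and angle between the y axis of mill and the y axis of clamp, either way round below 0.15 rad and linear speed of mill below 0.02 m/s); the robot touches nothing.
It fails at once if the moving handle is forced with more than 24 N (contact force between any of the fingers, the arm and bow above 24 N).
It fails at once if the mill is touched by the robot (contact force between any of the fingers, the arm and mill above 0.5 N).
It fails at once if a bystander is moved by more than 20 mm (distance of any of dabba, sugar_pot, spatula from where it was at the start of the episode above 0.02 m).
It also fails if it takes over 69 s, if anything falls off the work surface, if the arm or the gripper's body presses on something with over 40 N, if the wrist force passes 120 N, or if a joint passes its speed limit or range.

ROBOT

A 7-joint arm with a two-finger parallel gripper is mounted at the origin on the work surface. World frame = base frame: x ahead of the robot, y to its left, z up, the work surface at z = 0. Lengths are in m, angles in rad, forces in N, time in s.
With the tool pointing down it reaches from about 0.35 to 0.9 m from the base axis. Payload 8.1 kg.
Tool frame: the origin (TCP) lies at the very end of the fingers, on their centre line; the grasp point (between the pads) lies arm.hold_point_z behind it (arm.hold_point_z is the distance from the TCP to the grasp point, in m); z points along the fingers, y is the line along which they close (so a half turn about z gives the same grasp; the last joint's range is limited). The gripper opens to 92 mm and grips with 3 to 60 N. Pads are 19 mm wide; open, the fingers measure 130 mm over their backs; the gripper's body (75 mm by 190 mm) begins 47 mm behind the grasp point.
Start: joints at [-1.232, 0.434, 0.025, 1.573, -0.012, 1.134, -0.075], TCP at [0.267, 0.565, 0.227] pointing down, gripper open.
Joint ranges: [-2.62, 2.62], [-0.44, 2.09], [-1.27, 1.32], [0.08, 2.57], [-1.32, 4.46], [0.12, 2], [-2.74, 2.74]. Speed limits (rad/s): [2.22, 2.22, 3.01, 3.01, 3.14, 3.14, 3.14].

INTERFACE

Orientations are given as a rotation vector (axis times angle).
In Python, from cell import arm, vision, job, cut_out gives the robot as it stands. The module is installed in compiled form; this text tells all that it offers.
- The arm moves only by the tool play_rows, never from a script. Its argument "increments" is text: rows parted by semicolons, each of 5 numbers parted by spaces: the shift along the tool's x, y, z in cm, then the turn about the tool's z in degrees, then the opening, from -1 (shut) to 1 (fully open), so that 0 is half open. A call has 1 to 5 rows; each row shifts and turns the commanded pose from where the row before left it, along the tool's axes as they then stand; what a row does not reach is not made up. A row lasts 1/12 s, in which the tool goes at most 41.7 mm and 7.16 degrees, less where a joint would pass 70% of its speed; a pose out of reach is approached as far as the arm can. A call is refused whole if a number of a shift passes 4.17 or a number of a turn 7.16, either way. A call with a gripper value outside its range is refused whole. The fingers move at their own pace and stop on an object; "grip_force" is the grip in N (left out, the last holds). Time passes only in rows, so rows that do not move let the fingers close. It gives the time, the measured TCP pose, the force, the opening and the grip force at its end, in the units of the state.
- arm.observe(): the state, without advancing time (a new reading comes with each control period).
- vision.get_image(name): name is "side" or "top" or "wrist"; returns a dict with "frame" (480x640x3 uint8, red, green, blue), "z_map" (480x640 float32, m along the optical axis (not along the pixel's ray), 0 where there is no reading), "mtx" (3x3 intrinsics, pixels), "distortion" ([k1, k2, p1, p2, k3] as OpenCV has them; the pictures are not rectified), "cam_to_world" (4x4, takes a point from camera to world coordinates). Camera axes: x right, y up, looking along -z (the intrinsics and any distortion apply to the point x, -y, -z); pixel columns grow to the right and rows downward; lengths in m; the calibration is good to about 2 mm. A picture is of the moment at which its call begins.
- job.sign_off(): hands the job in; it is judged then, once.
Trained networks look in a picture, given as the dict that the camera call returned (one of the last four; its "shot" number tells which), for a name from the list of things; names that differ only in an ending like _2 or _b are one class to them, and where a whole thing is asked for, a point or a joint stands for the part that bears it (a point fixed in the world has none). Each returns a list of dicts, best first, with "confidence" (0 to 1); they miss things now and then, are a little off and sometimes report something else, mostly with a low value. They report only what shows in the picture. A call takes as long as a camera call.
- cut_out(query, picture): "mask" (480x640 bool, what is visible of it) and "point" ([row, column] in pixels, amid what is visible of it).
The state is a dict: "clock": time; "joints": joint angles; "dq": joint speeds; "joint_efforts": joint torques, N m; "position": TCP position; "ee_rot": TCP orientation; "force": force on the tool from outside, world axes, zero at the start; "ft_torque": the same for the moment, N m; "width": opening from 0.0 (shut) to 1.0 (fully open); "gripper_force": force on a finger pad.
Only numpy, scipy, OpenCV 4.12 (cv2) and the standard library are available. Lean on these libraries where they do the work, as an engineer would, in place of code of your own. Each camera call takes 0.05 s, during which the arm holds its last target. There are 200 camera calls.

## Working session

There is one attempt and no reset: what is moved stays moved. The work goes in short steps, Python scripts to look and compute and a tool call to move; the robot and the scene stay as the last step left them, time stands still between calls to the robot, and variables do not carry over. Pictures are saved under pics/ and viewed, at most 10 in all, crops included, and the job is handed in when it is done.

Besides the shell and the picture viewer there is one more tool, called after "Call:" as name(argument=value, ...) on one line, values as JSON. play_rows: Moves the arm, as the interface text tells. Its arguments: {"type":"object","properties":{"increments":{"type":"string"},"grip_force":{"type":"number"}},"required":["increments"]}

```bash
mkdir -p pics; cat >h.py <<'E'
import numpy as np,cv2
from cell import arm,vision,job,cut_out
def cloud(p):
    K=p["mtx"];z=p["z_map"];h,w=z.shape
    u,v=np.meshgrid(np.arange(w),np.arange(h))
    n=cv2.undistortPoints(np.stack([u,v],-1).reshape(-1,1,2).astype(float),np.array(K),np.array(p["distortion"])).reshape(h,w,2)
    c=np.stack([n[...,0]*z,-n[...,1]*z,-z,np.ones_like(z)],-1)
    W=(c@np.array(p["cam_to_world"]).T)[...,:3]
    W[z<=0]=np.nan
    return W
def save(p,n,crop=None):
    f=p["frame"][...,::-1]
    if crop: f=cv2.resize(f[crop[0]:crop[1],crop[2]:crop[3]],None,fx=crop[4],fy=crop[4])
    cv2.imwrite("pics/"+n,f)
E
python3 - <<'E'
from h import *
s=arm.observe();print(s,arm.hold_point_z)
for n in("top","side"):
    p=vision.get_image(n);save(p,n+"1.png");W=cloud(p)
    print(n,np.array(p["cam_to_world"]).round(3).tolist())
    for q in["clamp","rack","bow","thumb_pad","mill","cap_end","dabba","sugar_pot","spatula"]:
        for r in cut_out(q,p)[:1]:
            m=r["mask"];print(q,round(r["confidence"],2),r["point"],m.sum(),np.nanmedian(W[m],0).round(4),np.nanpercentile(W[m],[3,97],axis=0).round(3).tolist())
E
```

```text
{'clock': 0.0, 'joints': array([-1.23159147,  0.43523774,  0.0250056 ,  1.5740971 , -0.01157875,
        1.13402737, -0.07509699]), 'dq': array([ 0.00053509,  0.00110737, -0.000206  , -0.00076682, -0.00128009,
        0.00121178, -0.00031926]), 'joint_efforts': array([ 4.98838654e-04, -6.67847514e+01,  9.85354856e-01, -3.14465046e+01,
       -6.05908153e-02,  4.24594141e-02,  1.41955184e-04]), 'position': array([0.26708522, 0.56447974, 0.22593621]), 'ee_rot': array([-6.88449667e-01, -3.06504728e+00,  2.53703553e-03]), 'force': array([-0.58216346,  0.04474057, -0.94970924]), 'ft_torque': array([-0.04295197,  0.02138349, -0.03563149]), 'gripper_force': 0.0, 'width': 1.0009929427825341} 0.0188
top [[-0.001, 0.987, -0.161, 0.464], [-1.0, -0.0, 0.004, -0.004], [0.004, 0.161, 0.987, 1.007], [0.0, 0.0, 0.0, 1.0]]
clamp 0.71 [247.8, 298.7] 9370 [0.6052 0.0398 0.0189] [[0.459, -0.05, 0.014], [0.759, 0.127, 0.067]]
rack 0.92 [251.2, 298.2] 9432 [0.6048 0.0399 0.0189] [[0.457, -0.05, 0.014], [0.761, 0.13, 0.067]]
bow 0.8 [287.8, 267.3] 742 [0.5084 0.1095 0.0531] [[0.45, 0.041, 0.047], [0.622, 0
[... 979 characters left out ...]
.4] 641 [0.5145 0.0998 0.0508] [[0.447, 0.037, 0.041], [0.619, 0.15, 0.054]]
thumb_pad 0.65 [211.9, 274.3] 732 [0.5148 0.0997 0.0507] [[0.447, 0.037, 0.039], [0.618, 0.151, 0.054]]
mill 0.57 [228.5, 376.8] 617 [0.7364 0.0132 0.0608] [[0.716, -0.018, 0.039], [0.758, 0.065, 0.066]]
cap_end 0.47 [238.2, 373.5] 254 [ 0.7304 -0.0117  0.055 ] [[0.714, -0.019, 0.032], [0.748, 0.004, 0.066]]
dabba 0.84 [412.5, 244.4] 5481 [ 0.4813 -0.3921  0.0965] [[0.431, -0.429, 0.016], [0.528, -0.33, 0.101]]
sugar_pot 0.69 [365.1, 338.6] 2377 [ 0.6256 -0.307   0.0688] [[0.588, -0.333, 0.027], [0.665, -0.259, 0.078]]
spatula 0.69 [163.6, 311.7] 959 [0.6216 0.3258 0.0047] [[0.436, 0.281, 0.0], [0.697, 0.346, 0.02]]
```

```bash
python3 - <<'E'
from h import *
p=vision.get_image("top");W=cloud(p)
save(p,"top2.png",(130,370,180,420,2.5))
z=W[...,2];x=W[...,0];y=W[...,1]
roi=(x>.38)&(x<.85)&(y>-.16)&(y<.25)
m=roi&(z>.010)&(z<.022)
P=W[m][:,:2].astype(np.float32);print(cv2.minAreaRect(P))
r=roi&(z>.060)&(z<.070)&(x<.7)
print("rack",cv2.minAreaRect(W[r][:,:2].astype(np.float32)),r.sum(),W[r].mean(0))
t=roi&(z>.0485)&(z<.056)&(x<.66)
n,l,st,c=cv2.connectedComponentsWithStats(t.astype(np.uint8))
for i in range(1,n):
    if st[i,4]>25: print(st[i],W[l==i].mean(0).round(4),cv2.minAreaRect(W[l==i][:,:2].astype(np.float32)))
E
```

```text
((0.6261729001998901, 0.044815510511398315), (0.1799205094575882, 0.31081828474998474), 76.8397445678711)
rack ((0.5825722217559814, 0.04335485026240349), (0.1288277506828308, 0.13229289650917053), 76.81958770751953) 456 [0.53416648 0.05547256 0.06688874]
[307 222  14  11  63] [0.6518 0.0126 0.0519] ((0.6531370878219604, 0.013210169970989227), (0.016007032245397568, 0.03171578049659729), 45.589561462402344)
[275 232  35  43 300] [0.587  0.0626 0.0534] ((0.5918153524398804, 0.06231735646724701), (0.024240395054221153, 0.11362570524215698), 54.6002082824707)
[245 281  31  40 416] [0.482  0.1266 0.0526] ((0.48378637433052063, 0.12075141072273254), (0.04175393655896187, 0.09802085161209106), 51.04060745239258)
```

View pics/top2.png

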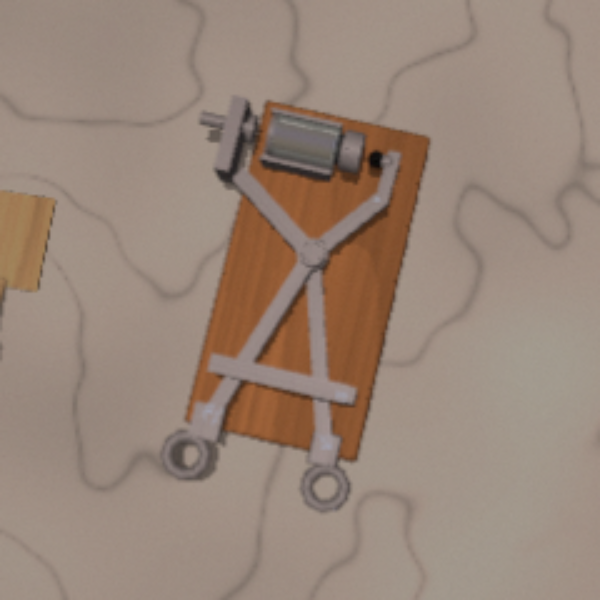

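Call:
play_rows(increments="0 0 0 -5.7 -1;0 0 0 -5.7 -1;0 0 0 -5.7 -1;0 0 0 0 -1;0 0 0 0 -1")

```text
clock: 1.47
position: [0.2674, 0.5649, 0.2267]
ee_rot: [-0.23, -3.133, -0.0]
force: [0.2, -0.4, 0.2]
width: 0.691
gripper_force: 0.0
```

```bash
cat >>h.py <<'E'
from scipy.spatial.transform import Rotation as Ro
YAW=np.deg2rad(-13.2);PIV=np.array([.6518,.0126])
def C2W(c): 
    k,s=np.cos(YAW),np.sin(YAW);return PIV+np.array([[k,-s],[s,k]])@np.array(c)
def W2C(w):
    k,s=np.cos(YAW),np.sin(YAW);return np.array([[k,s],[-s,k]])@(np.array(w)[:2]-PIV)
def togo(c,z):
    s=arm.observe();R=Ro.from_rotvec(s["ee_rot"]).as_matrix()
    d=np.append(C2W(c),z)-s["position"]
    print("pos",s["position"].round(4),"clamp",W2C(s["position"]).round(4),"F",s["force"].round(2),"w",s["width"],"toolx",R[:,0].round(3),"tool y",R[:,1].round(3),"cm",(R.T@d*100).round(2),"clampy in tool",(R.T@np.append(C2W([0,1])-PIV,0)).round(3))
E
python3 - <<'E'
from h import *
togo([-.165,.107],.15)
p=vision.get_image("top");W=cloud(p);z=W[...,2]
C=np.apply_along_axis(W2C,2,W)
t=(z>.0485)&(z<.056)&(C[...,0]<-.145)&(C[...,0]>-.185)&(C[...,1]>.02)&(C[...,1]<.09)
print("pad",t.sum(),np.percentile(C[t],[2,50,98],axis=0).round(4))
t=(z>.062)&(z<.070)&(C[...,0]<-.09)&(C[...,0]>-.14)&(abs(C[...,1])<.09)
print("rack",t.sum(),np.percentile(C[t],[2,50,98],axis=0).round(4),np.polyfit(C[t][:,1],C[t][:,0],1))
t=(z>.031)&(z<.040)&(C[...,0]<-.14)&(C[...,0]>-.19)&(C[...,1]<-.02)&(C[...,1]>-.09)
print("fixpad",t.sum(),np.percentile(C[t],[2,50,98],axis=0).round(4))
E
```

```text
pos [0.2674 0.5649 0.2267] clamp [-0.5004  0.45  ] F [ 0.21 -0.39  0.16] w 0.6912827148117638 toolx [-0.989  0.146  0.   ] tool y [0.146 0.989 0.   ] cm [-30.56 -36.98   7.67] clampy in tool [-0.084  0.996  0.   ]
pad 152 [[-0.1842  0.0534]
 [-0.1689  0.065 ]
 [-0.1464  0.0809]]
rack 394 [[-0.1397 -0.0474]
 [-0.1322  0.0137]
 [-0.1249  0.0763]] [ 0.00174291 -0.13233958]
fixpad 181 [[-0.1894 -0.0465]
 [-0.1729 -0.0309]
 [-0.1426 -0.0213]]
```

```bash
cat >>h.py <<'E'
PIV=C2W([-.0173,.012])
E
python3 - <<'E'
from h import *
print(PIV)
togo([-.165,.107],.15)
p=vision.get_image("top");W=cloud(p);z=W[...,2]
C=np.apply_along_axis(W2C,2,W)
print("pivpx",W[231,305])
t=(z>.0485)&(z<.056)&(C[...,0]<-.135)&(C[...,0]>-.195)&(C[...,1]>.02)&(C[...,1]<.11)
print("pad",t.sum())
print("fix")
f=(z>.030)&(z<.041)
for a in np.arange(-.2,-.12,.006):
    for n,g in(("mov",t),("fix",f&(C[...,1]<0)&(C[...,1]>-.09))):
        b=g&(abs(C[...,0]-a)<.003)
        if b.any(): print(n,a.round(3),C[b][:,1].min().round(4),C[b][:,1].max().round(4))
E
```

```text
[0.6376973  0.02823342]
pos [0.2673 0.565  0.2267] clamp [-0.4831  0.438 ] F [0.17 0.41 0.41] w 0.6448630203974998 toolx [-0.989  0.147  0.   ] tool y [0.147 0.989 0.   ] cm [-28.95 -35.63   7.67] clampy in tool [-0.083  0.997  0.   ]
pivpx [0.63717052 0.02943871 0.06006986]
pad 280
fix
fix -0.2 -0.0755 -0.0341
mov -0.194 0.0466 0.0887
fix -0.194 -0.074 -0.0336
mov -0.188 0.047 0.086
fix -0.188 -0.0751 -0.0363
mov -0.182 0.0452 0.0822
fix -0.182 -0.0715 -0.0364
mov -0.176 0.0436 0.0721
fix -0.176 -0.0631 -0.0338
mov -0.17 0.0448 0.0677
fix -0.17 -0.0595 -0.034
mov -0.164 0.0457 0.0689
fix -0.164 -0.0591 -0.0346
mov -0.158 0.0458 0.0692
fix -0.158 -0.0586 -0.0335
mov -0.152 0.0453 0.0696
fix -0.152 -0.0576 -0.0347
mov -0.146 0.0447 0.06
fix -0.146 -0.0471 -0.0349
mov -0.14 0.0423 0.0578
fix -0.14 -0.0456 -0.0313
mov -0.134 0.0426 0.0535
fix -0.134 -0.0441 -0.0296
fix -0.128 -0.0426 -0.0282
fix -0.122 -0.0613 -0.0276
```

Call:
play_rows(increments="-2.55 -3.1 0 0 -1;-2.55 -3.1 0 0 -1;-2.55 -3.1 0 0 -1;-2.55 -3.1 0 0 -1;-2.55 -3.1 0 0 -1")

```text
clock: 1.98
position: [0.3719, 0.3917, 0.2269]
ee_rot: [0.229, 3.133, 0.001]
force: [1.3, 1.3, 0.3]
width: 0.239
gripper_force: 0.0
```

Call:
play_rows(increments="-2.55 -2.5 0.5 0 -1;-2.55 -2.5 0.5 0 -1;-2.55 -2.5 0.5 0 -1;-2.55 -2.5 0.5 0 -1;-2.55 -2.5 0.5 0 -1")

```text
clock: 2.4
position: [0.4805, 0.25, 0.2018]
ee_rot: [0.229, 3.133, 0.001]
force: [0.6, 0.4, 0.2]
width: 0.002
gripper_force: 0.0
```

```bash
python3 - <<'E'
from h import *
togo([-.161,.105],.041)
E
```

```text
pos [0.4805 0.25   0.2018] clamp [-0.2037  0.18  ] F [0.62 0.44 0.16] w 0.001981015436233563 toolx [-0.989  0.145 -0.001] tool y [0.145 0.989 0.001] cm [-3.61 -7.84 16.08] clampy in tool [-0.084  0.996  0.001]
```

Call:
play_rows(increments="-1.2 -2.6 1 0 -1;-1.2 -2.6 3.5 0 -1;-1.2 -2.6 3.5 0 -1;0 0 4 0 -1;0 0 2.5 0 -1")

```text
clock: 2.82
position: [0.5024, 0.1707, 0.0597]
ee_rot: [-0.235, -3.132, 0.003]
force: [-0.1, 0.0, -0.3]
width: 0.003
gripper_force: 0.0
```

Call:
play_rows(increments="0 0 1.5 0 -1;0 0 0 0 -1;0 0 0 0 -1")

```text
clock: 3.07
position: [0.5026, 0.1733, 0.047]
ee_rot: [-0.227, -3.132, 0.001]
force: [0.5, 0.4, -0.1]
width: 0.007
gripper_force: 0.0
```

```bash
python3 - <<'E'
from h import *
togo([-.161,.090],.041)
p=vision.get_image("side");save(p,"side2.png",(110,290,200,440,2.5))
E
```

```text
pos [0.5026 0.1733 0.047 ] clamp [-0.1647  0.1104] F [ 0.52  0.35 -0.12] w 0.007064775194860793 toolx [-0.99   0.144  0.001] tool y [ 0.144  0.99  -0.001] cm [-0.19 -2.06  0.6 ] clampy in tool [-0.085  0.996 -0.001]
```

View pics/side2.png

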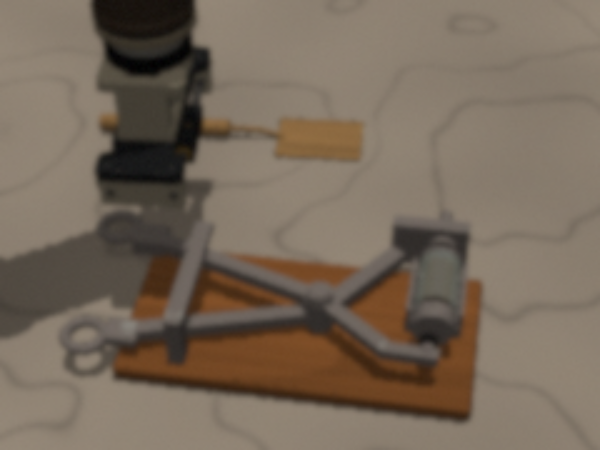

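Call:
play_rows(increments="-0.2 0 0.6 0 -1;0 -0.6 0 0 -1;0 -0.6 0 0 -1;0 -0.4 0 0 -1;0 0 0 0 -1")

```text
clock: 3.53
position: [0.5025, 0.1557, 0.0417]
ee_rot: [0.228, 3.133, -0.001]
force: [-0.5, 0.0, 0.7]
width: 0.003
gripper_force: 0.0
```

Call:
play_rows(increments="0 -0.3 0 0 -1;0 -0.3 0 0 -1;0 0 0 0 -1")

```text
clock: 3.78
position: [0.5016, 0.1506, 0.0413]
ee_rot: [0.226, 3.133, -0.0]
force: [-0.4, 0.6, -0.8]
width: 0.003
gripper_force: 0.0
```

Call:
play_rows(increments="0 -0.3 0 0 -1;0 -0.3 0 0 -1;0 0 0 0 -1")

```text
clock: 4.03
position: [0.5008, 0.1452, 0.0413]
ee_rot: [0.225, 3.133, 0.0]
force: [1.0, 2.2, 1.6]
width: 0.001
gripper_force: 1.0
```

Call:
play_rows(increments="0.06 -0.3 0 0 -1;0.06 -0.3 0 0 -1;0.06 -0.3 0 0 -1;0 0 0 0 -1")

```text
clock: 4.37
position: [0.4972, 0.1361, 0.0412]
ee_rot: [-0.226, -3.133, 0.0]
force: [-1.0, 2.8, 2.2]
width: 0.004
gripper_force: 1.4
```

Call:
play_rows(increments="0.06 -0.25 0 0 -1;0.06 -0.25 0 0 -1;0 0 0 0 -1")

```text
clock: 4.62
position: [0.4956, 0.1317, 0.0413]
ee_rot: [-0.225, -3.133, -0.0]
force: [-0.8, 3.7, 1.6]
width: 0.003
gripper_force: 1.7
```

Call:
play_rows(increments="0.06 -0.25 0 0 -1;0.06 -0.25 0 0 -1;0 0 0 0 -1")

```text
clock: 4.87
position: [0.4935, 0.1267, 0.0412]
ee_rot: [-0.226, -3.133, 0.0]
force: [-1.8, 3.7, 1.9]
width: 0.007
gripper_force: 2.0
```

Call:
play_rows(increments="0.05 -0.25 0 0 -1;0.05 -0.25 0 0 -1;0 0 0 0 -1")

```text
clock: 5.12
position: [0.4918, 0.1219, 0.0412]
ee_rot: [-0.226, -3.133, 0.0]
force: [-2.2, 5.1, 2.2]
width: 0.006
gripper_force: 2.2
```

Call:
play_rows(increments="0.05 -0.2 0 0 -1;0 0 0 0 -1")

```text
clock: 5.28
position: [0.4912, 0.1202, 0.0412]
ee_rot: [-0.225, -3.133, 0.0]
force: [-1.5, 4.5, 1.3]
width: 0.004
gripper_force: 2.2
```

Call:
play_rows(increments="0.05 -0.2 0 0 -1;0 0 0 0 -1")

```text
clock: 5.45
position: [0.4905, 0.1184, 0.0412]
ee_rot: [-0.225, -3.133, 0.0]
force: [-1.5, 3.8, 1.0]
width: 0.003
gripper_force: 2.3
```

Call:
play_rows(increments="0.05 -0.2 0 0 -1;0 0 0 0 -1")

```text
clock: 5.62
position: [0.4898, 0.1165, 0.0412]
ee_rot: [-0.225, -3.133, 0.0]
force: [-2.0, 4.4, 2.2]
width: 0.001
gripper_force: 2.3
```

Call:
play_rows(increments="0.04 -0.2 0 0 -1;0 0 0 0 -1")

```text
clock: 5.78
position: [0.4891, 0.1146, 0.0412]
ee_rot: [-0.225, -3.133, 0.0]
force: [-1.6, 4.7, 3.3]
width: 0.005
gripper_force: 2.3
```

Call:
play_rows(increments="0.04 -0.2 0 0 -1;0 0 0 0 -1")

```text
clock: 5.95
position: [0.4885, 0.1127, 0.0412]
ee_rot: [-0.225, -3.133, 0.0]
force: [-1.8, 4.2, 2.7]
width: 0.005
gripper_force: 2.3
```

Call:
play_rows(increments="0.04 -0.2 0 0 -1;0 0 0 0 -1")

```text
clock: 6.12
position: [0.488, 0.1113, 0.0413]
ee_rot: [0.225, 3.133, 0.001]
force: [-1.4, 6.1, 2.4]
width: 0.005
gripper_force: 3.0
```

Call:
play_rows(increments="0.03 -0.2 0 0 -1;0 0 0 0 -1")

```text
clock: 6.28
position: [0.4879, 0.11, 0.0415]
ee_rot: [0.224, 3.132, 0.002]
force: [-0.3, 7.6, 2.4]
width: 0.005
gripper_force: 3.6
```

Call:
play_rows(increments="0.03 -0.15 0 0 -1;0 0 0 0 -1")

```text
clock: 6.45
position: [0.4876, 0.1088, 0.0416]
ee_rot: [0.224, 3.132, 0.003]
force: [-0.2, 8.9, 3.3]
width: 0.007
gripper_force: 3.8
```

Call:
play_rows(increments="0.02 -0.15 0 0 -1;0 0 0 0 -1")

```text
clock: 6.62
position: [0.4872, 0.1074, 0.0416]
ee_rot: [0.224, 3.132, 0.003]
force: [-0.3, 8.5, 3.1]
width: 0.007
gripper_force: 3.9
```

Call:
play_rows(increments="0.02 -0.15 0 0 -1;0 0 0 0 -1")

```text
clock: 6.78
position: [0.4867, 0.106, 0.0416]
ee_rot: [0.224, 3.132, 0.003]
force: [-0.9, 8.6, 2.8]
width: -0.001
gripper_force: 4.0
```

Call:
play_rows(increments="0.02 -0.15 0 0 -1;0 0 0 0 -1")

```text
clock: 6.95
position: [0.4862, 0.1045, 0.0415]
ee_rot: [0.223, 3.132, 0.003]
force: [-0.6, 8.0, 3.5]
width: 0.004
gripper_force: 4.0
```

Call:
play_rows(increments="0.02 -0.15 0 0 -1;0 0 0 0 -1")

```text
clock: 7.12
position: [0.4857, 0.1031, 0.0416]
ee_rot: [0.223, 3.132, 0.003]
force: [0.1, 9.6, 3.1]
width: 0.005
gripper_force: 4.1
```

Call:
play_rows(increments="0.02 -0.1 0 0 -1;0 0 0 0 -1")

```text
clock: 7.28
position: [0.4853, 0.1022, 0.0415]
ee_rot: [0.223, 3.132, 0.003]
force: [-1.4, 8.3, 2.8]
width: 0.006
gripper_force: 4.1
```

Call:
play_rows(increments="0.02 -0.1 0 0 -1;0 0 0 0 -1")

```text
clock: 7.45
position: [0.485, 0.1013, 0.0415]
ee_rot: [0.223, 3.133, 0.003]
force: [-1.6, 9.1, 2.9]
width: 0.004
gripper_force: 4.2
```

Call:
play_rows(increments="0.02 -0.1 0 0 -1;0 0 0 0 -1")

```text
clock: 7.62
position: [0.4849, 0.1007, 0.0416]
ee_rot: [0.223, 3.132, 0.003]
force: [-0.4, 9.9, 3.8]
width: 0.005
gripper_force: 4.6
```

Call:
play_rows(increments="0.01 -0.1 0 0 -1;0 0 0 0 -1")

```text
clock: 7.78
position: [0.485, 0.0999, 0.0417]
ee_rot: [0.223, 3.131, 0.004]
force: [-0.3, 10.4, 3.4]
width: 0.01
gripper_force: 4.8
```

Call:
play_rows(increments="0.01 -0.1 0 0 -1;0 0 0 0 -1")

```text
clock: 7.95
position: [0.485, 0.0992, 0.0418]
ee_rot: [0.222, 3.131, 0.004]
force: [0.4, 11.7, 4.0]
width: 0.005
gripper_force: 5.1
```

Call:
play_rows(increments="0.01 -0.1 0 0 -1;0 0 0 0 -1")

```text
clock: 8.12
position: [0.4849, 0.0984, 0.0419]
ee_rot: [0.222, 3.131, 0.005]
force: [0.3, 11.4, 3.7]
width: 0.004
gripper_force: 5.5
```

Call:
play_rows(increments="0.01 -0.1 0 0 -1;0 0 0 0 -1")

```text
clock: 8.28
position: [0.4849, 0.0977, 0.042]
ee_rot: [0.222, 3.13, 0.005]
force: [0.5, 12.4, 4.1]
width: 0.007
gripper_force: 5.8
```

Call:
play_rows(increments="0.01 -0.1 0 0 -1;0 0 0 0 -1")

```text
clock: 8.45
position: [0.4848, 0.097, 0.0421]
ee_rot: [0.222, 3.13, 0.006]
force: [0.8, 14.1, 3.3]
width: 0.001
gripper_force: 6.2
```

Call:
play_rows(increments="0.01 -0.1 0 0 -1;0 0 0 0 -1")

```text
clock: 8.62
position: [0.4848, 0.0962, 0.0421]
ee_rot: [0.221, 3.13, 0.006]
force: [1.2, 13.7, 4.8]
width: 0.005
gripper_force: 6.4
```

```bash
python3 - <<'E'
from h import *
a=vision.get_image("top");b=vision.get_image("side")
A=cv2.resize(a["frame"][165:245,260:340],None,fx=5,fy=5,interpolation=2)
B=cv2.resize(b["frame"][190:270,330:410],None,fx=5,fy=5,interpolation=2)
cv2.imwrite("pics/c3.png",np.hstack([A,B])[...,::-1])
togo([-.17,.03],.041)
E
```

```text
pos [0.4848 0.0962 0.0422] clamp [-0.1644  0.0313] F [ 1.56 12.87  4.82] w 0.005958267972489507 toolx [-0.99   0.141 -0.004] tool y [0.141 0.99  0.004] cm [ 0.57 -0.08  0.11] clampy in tool [-0.089  0.996  0.005]
```

View pics/c3.png

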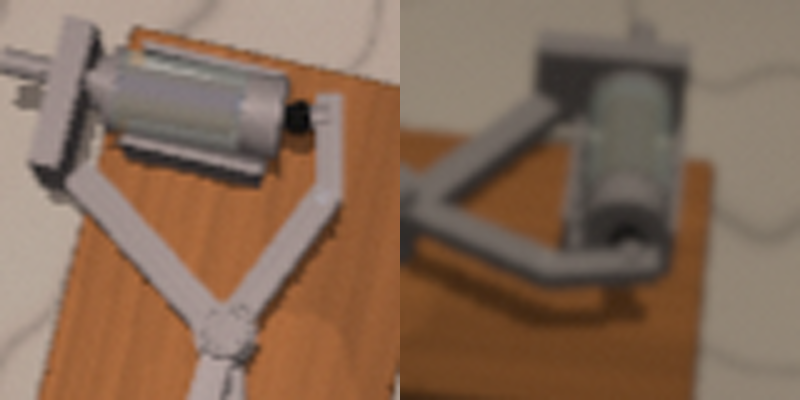

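Call:
play_rows(increments="0.01 -0.1 0 0 -1;0 0 0 0 -1")

```text
clock: 8.88
position: [0.4846, 0.0955, 0.0422]
ee_rot: [0.221, 3.129, 0.007]
force: [0.8, 14.6, 4.6]
width: 0.003
gripper_force: 6.8
```

Call:
play_rows(increments="0.01 -0.1 0 0 -1;0 0 0 0 -1")

```text
clock: 9.05
position: [0.4842, 0.0927, 0.0421]
ee_rot: [0.222, 3.13, 0.003]
force: [0.1, 2.6, 6.7]
width: 0.003
gripper_force: 2.9
```

Call:
play_rows(increments="0.01 -0.1 0 0 -1;0 0 0 0 -1")

```text
clock: 9.22
position: [0.4833, 0.09, 0.0418]
ee_rot: [0.225, 3.131, 0.001]
force: [0.3, 1.7, 5.5]
width: 0.006
gripper_force: 3.2
```

```bash
python3 - <<'E'
from h import *
a=vision.get_image("top");b=vision.get_image("side")
A=cv2.resize(a["frame"][220:320,220:320],None,fx=4,fy=4,interpolation=2)
B=cv2.resize(b["frame"][160:260,220:320],None,fx=4,fy=4,interpolation=2)
cv2.imwrite("pics/c4.png",np.hstack([A,B])[...,::-1])
togo([-.17,.03],.041)
W=cloud(a);C=np.apply_along_axis(W2C,2,W);z=W[...,2]
t=(z>.048)&(z<.056)
for x in np.arange(-.2,-.13,.006):
    b_=t&(abs(C[...,0]-x)<.003)&(abs(C[...,1])<.1)
    if b_.any():print(x.round(3),b_.sum(),C[b_][:,1].min().round(4),C[b_][:,1].max().round(4),z[b_].mean())
t=(z>.044)&(z<.056)&(C[...,0]<-.03)&(C[...,0]>-.1)&(C[...,1]>-.005)&(C[...,1]<.05)
print("bar angle",t.sum(),np.polyfit(C[t][:,0],C[t][:,1],1))
E
```

```text
pos [0.4832 0.0899 0.0418] clamp [-0.1645  0.0248] F [-0.17  2.5   6.24] w 0.003012285655148173 toolx [-0.99   0.143 -0.002] tool y [0.143 0.99  0.001] cm [0.51 0.57 0.08] clampy in tool [-0.086  0.996  0.001]
bar angle 210 [-0.08533484  0.00312149]
```

View pics/c4.png

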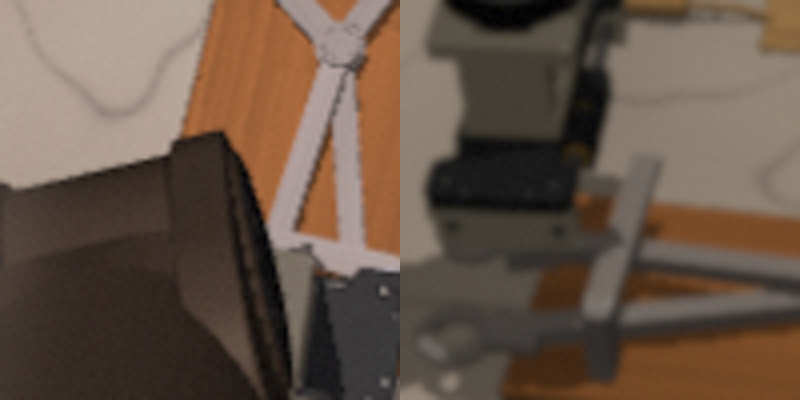

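Call:
play_rows(increments="0 0 -0.5 0 -1;0 0 -1 0 -1;0 0 -2 0 -1;0 0 -2 0 -1;0 0 0 0 -1")

```text
clock: 9.73
position: [0.4835, 0.0895, 0.0996]
ee_rot: [0.227, 3.129, 0.001]
force: [0.5, -0.0, -0.3]
width: 0.004
gripper_force: 0.0
```

Call:
play_rows(increments="0 4 -2 0 -1;0 4 -2 0 -1;0 4 0 0 -1;0 0 0 0 -1")

```text
clock: 10.07
position: [0.499, 0.2121, 0.135]
ee_rot: [0.213, 3.132, 0.009]
force: [-0.3, 1.0, -0.5]
width: 0.007
gripper_force: 0.0
```

```bash
cat >>h.py <<'E'
def lever(name):
    a=vision.get_image(name)
    W=cloud(a);C=np.apply_along_axis(W2C,2,W);z=W[...,2]
    t=(z>.044)&(z<.056)&(C[...,0]<-.03)&(C[...,0]>-.1)&(C[...,1]>-.01)&(C[...,1]<.06)
    print("bar slope",t.sum(),np.polyfit(C[t][:,0],C[t][:,1],1))
    t=(z>.043)&(z<.056)
    for x in np.arange(-.2,-.13,.006):
        b=t&(abs(C[...,0]-x)<.003)&(abs(C[...,1])<.1)
        if b.any():print(x.round(3),b.sum(),C[b][:,1].min().round(4),C[b][:,1].max().round(4),z[b].mean().round(4))
    return a
E
python3 - <<'E'
from h import *
togo([-.161,.08],.028)
a=lever("top");b=vision.get_image("side")
A=cv2.resize(a["frame"][170:330,230:370],None,fx=3.5,fy=3.5,interpolation=2)
cv2.imwrite("pics/c5.png",A[...,::-1])
E
```

```text
pos [0.499  0.2121 0.135 ] clamp [-0.1771  0.1474] F [-0.3   1.04 -0.45] w 0.006708271102859766 toolx [-0.991  0.135 -0.002] tool y [0.135 0.991 0.006] cm [-0.94 -6.92 10.66] clampy in tool [-0.095  0.996  0.006]
bar slope 195 [-0.12808534  0.00226386]
-0.2 25 0.0089 0.0442 0.0506
-0.194 38 0.0104 0.0438 0.0505
-0.188 24 0.0148 0.0383 0.0511
-0.182 31 0.0087 0.0316 0.0526
-0.176 36 -0.0495 0.0352 0.0526
-0.17 33 0.0113 0.0369 0.0529
-0.164 35 0.0125 0.0382 0.0528
-0.158 23 0.0129 0.0342 0.052
-0.152 20 0.0142 0.0281 0.052
-0.146 18 0.0134 0.0267 0.0528
-0.14 19 0.0127 0.0263 0.052
-0.134 20 0.0119 0.0257 0.0527
```

View pics/c5.png

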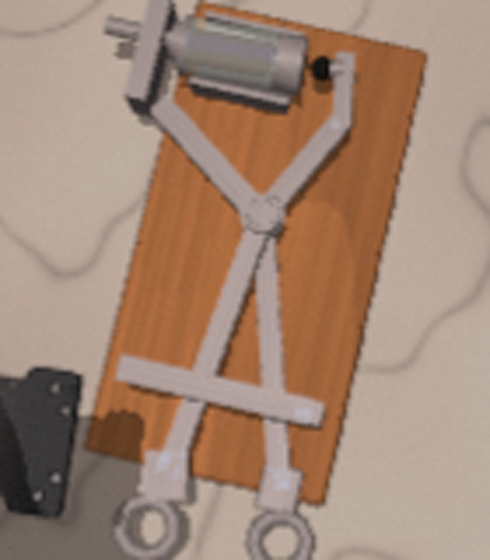

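Call:
play_rows(increments="-0.3 -3.5 2 -7 -1;-0.2 -3.5 2 0 -1;0 0 2 0 -1;0 0 2 0 -1;0 0 0 0 -1")

```text
clock: 10.58
position: [0.4948, 0.1296, 0.0504]
ee_rot: [-0.039, -3.135, 0.005]
force: [-0.8, -0.4, 0.0]
width: 0.01
gripper_force: 0.0
```

```bash
python3 - <<'E'
from h import *
togo([-.166,.072],.028)
E
```

```text
pos [0.4948 0.1296 0.0504] clamp [-0.1623  0.0661] F [-0.82 -0.35  0.04] w 0.009643017783202463 toolx [-1.     0.025  0.006] tool y [ 0.025  1.    -0.004] cm [0.23 0.66 2.23] clampy in tool [-0.204  0.979 -0.005]
```

Call:
play_rows(increments="0.3 0.6 0 0 -1;0 0 0.8 0 -1;0 0 0.8 0 -1;0 0 0.6 0 -1;0 0 0 0 -1")

```text
clock: 11.0
position: [0.494, 0.1393, 0.0306]
ee_rot: [-0.032, -3.14, 0.001]
force: [-0.5, -0.4, 0.1]
width: 0.002
gripper_force: 0.0
```

Call:
play_rows(increments="0.1 -0.4 0 0 -1;0.1 -0.4 0 0 -1;0 0 0 0 -1;0 0 0 0 -1")

```text
clock: 11.33
position: [0.4926, 0.1309, 0.0318]
ee_rot: [0.035, 3.141, 0.0]
force: [0.5, -0.4, 0.4]
width: 0.006
gripper_force: 0.0
```

Call:
play_rows(increments="0.03 -0.2 0 0 -1;0 0 0 0 -1")

```text
clock: 11.5
position: [0.4922, 0.1291, 0.0317]
ee_rot: [0.034, 3.141, 0.0]
force: [0.2, -0.5, -0.6]
width: 0.004
gripper_force: 0.0
```

Call:
play_rows(increments="0.03 -0.2 0 0 -1;0 0 0 0 -1")

```text
clock: 11.67
position: [0.4917, 0.1271, 0.0315]
ee_rot: [0.034, 3.141, -0.0]
force: [-0.3, -0.1, 0.7]
width: 0.006
gripper_force: 0.0
```

Call:
play_rows(increments="0.05 -0.2 0.3 0 -1;0.05 -0.2 0 0 -1;0 0 0 0 -1")

```text
clock: 11.92
position: [0.4903, 0.1228, 0.0282]
ee_rot: [-0.034, -3.141, 0.001]
force: [0.2, -1.0, -0.4]
width: 0.004
gripper_force: 0.0
```

Call:
play_rows(increments="0.05 -0.2 0 0 -1;0.05 -0.2 0 0 -1;0 0 0 0 -1")

```text
clock: 12.17
position: [0.4895, 0.119, 0.0285]
ee_rot: [-0.034, -3.141, 0.0]
force: [-0.1, -0.7, -0.1]
width: 0.003
gripper_force: 0.0
```

Call:
play_rows(increments="0.05 -0.2 0 0 -1;0 0 0 0 -1")

```text
clock: 12.33
position: [0.489, 0.1177, 0.0286]
ee_rot: [0.033, 3.141, 0.001]
force: [-0.1, 2.8, 1.5]
width: 0.004
gripper_force: 1.4
```

Call:
play_rows(increments="0.05 -0.2 0 0 -1;0 0 0 0 -1")

```text
clock: 12.5
position: [0.4882, 0.1157, 0.0285]
ee_rot: [-0.033, -3.141, -0.001]
force: [-0.7, 3.3, 0.5]
width: 0.006
gripper_force: 1.8
```

Call:
play_rows(increments="0.04 -0.2 0 0 -1;0 0 0 0 -1")

```text
clock: 12.67
position: [0.4875, 0.114, 0.0284]
ee_rot: [-0.032, -3.141, -0.001]
force: [-1.7, 5.3, -1.0]
width: 0.003
gripper_force: 2.3
```

Call:
play_rows(increments="0.04 -0.2 0 0 -1;0 0 0 0 -1")

```text
clock: 12.83
position: [0.487, 0.1129, 0.0283]
ee_rot: [-0.031, -3.141, -0.002]
force: [-1.5, 8.1, -2.6]
width: 0.006
gripper_force: 3.5
```

Call:
play_rows(increments="0.04 -0.15 0 0 -1;0 0 0 0 -1")

```text
clock: 13.0
position: [0.4867, 0.1122, 0.0284]
ee_rot: [-0.03, -3.141, -0.003]
force: [-2.8, 8.9, -2.9]
width: 0.003
gripper_force: 4.8
```

Call:
play_rows(increments="0.04 -0.15 0 0 -1;0 0 0 0 -1")

```text
clock: 13.17
position: [0.4865, 0.1117, 0.0285]
ee_rot: [0.029, 3.141, 0.005]
force: [-1.9, 12.0, -4.0]
width: 0.005
gripper_force: 6.4
```

Call:
play_rows(increments="0.04 -0.15 0 0 -1;0 0 0 0 -1")

```text
clock: 13.33
position: [0.4859, 0.1098, 0.0285]
ee_rot: [-0.029, -3.141, -0.004]
force: [-3.2, 12.6, 0.4]
width: 0.004
gripper_force: 6.0
```

Call:
play_rows(increments="0.03 -0.15 0 0 -1;0 0 0 0 -1")

```text
clock: 13.5
position: [0.4856, 0.1091, 0.0286]
ee_rot: [0.029, 3.141, 0.006]
force: [-2.2, 14.2, 1.2]
width: 0.005
gripper_force: 7.6
```

Call:
play_rows(increments="0.02 -0.1 0 0 -1;0 0 0 0 -1")

```text
clock: 13.67
position: [0.4855, 0.1088, 0.0287]
ee_rot: [0.028, 3.141, 0.007]
force: [-2.8, 17.4, 0.6]
width: 0.003
gripper_force: 8.4
```

Call:
play_rows(increments="0.02 -0.1 0 0 -1;0 0 0 0 -1")

```text
clock: 13.83
position: [0.4854, 0.1084, 0.0288]
ee_rot: [0.027, 3.141, 0.008]
force: [-3.6, 19.5, 1.0]
width: 0.005
gripper_force: 9.3
```

Call:
play_rows(increments="0 0.3 0 0 -1;-0.1 0.6 0 0 -1;-0.2 1 0 0 -1;-0.2 1 0 0 -1;0 0 0 0 -1")

```text
clock: 14.25
position: [0.492, 0.1347, 0.0286]
ee_rot: [0.031, 3.14, 0.001]
force: [0.3, 0.4, 0.2]
width: 0.004
gripper_force: 0.0
```

Call:
play_rows(increments="0 2 -2 0 -1;0 2 -3 0 -1;0 2 -3 0 -1;0 4 0 0 -1;0 0 0 0 -1")

```text
clock: 14.67
position: [0.494, 0.2411, 0.1107]
ee_rot: [0.023, 3.137, 0.01]
force: [0.2, 1.4, -0.7]
width: 0.007
gripper_force: 0.0
```

```bash
python3 - <<'E'
from h import *
a=lever("top");b=vision.get_image("side")
A=cv2.resize(a["frame"][165:265,250:350],None,fx=4,fy=4,interpolation=2)
B=cv2.resize(b["frame"][180:280,320:420],None,fx=4,fy=4,interpolation=2)
cv2.imwrite("pics/c6.png",np.hstack([A,B])[...,::-1])
togo([-.168,.02],.08)
E
```

```text
bar slope 192 [-0.06679041  0.0028475 ]
-0.2 32 -0.0026 0.0343 0.0509
-0.194 39 -0.0012 0.0326 0.0515
-0.188 26 0.0059 0.0273 0.0527
-0.182 30 -0.0004 0.0241 0.0529
-0.176 35 0.001 0.0263 0.0532
-0.17 30 0.0026 0.0278 0.0529
-0.164 30 0.0044 0.0288 0.0535
-0.158 20 0.0051 0.0211 0.0534
-0.152 15 0.0068 0.0203 0.053
-0.146 17 0.0063 0.0197 0.0536
-0.14 20 0.0057 0.0191 0.0533
-0.134 18 0.0053 0.0189 0.0529
pos [0.493  0.2341 0.1085] clamp [-0.1879  0.1674] F [ 0.16 -1.52 -0.11] w 0.0025383086791931 toolx [-1.     0.018 -0.   ] tool y [0.018 1.    0.001] cm [  1.17 -14.83   2.85] clampy in tool [-0.211  0.978  0.001]
```

View pics/c6.png

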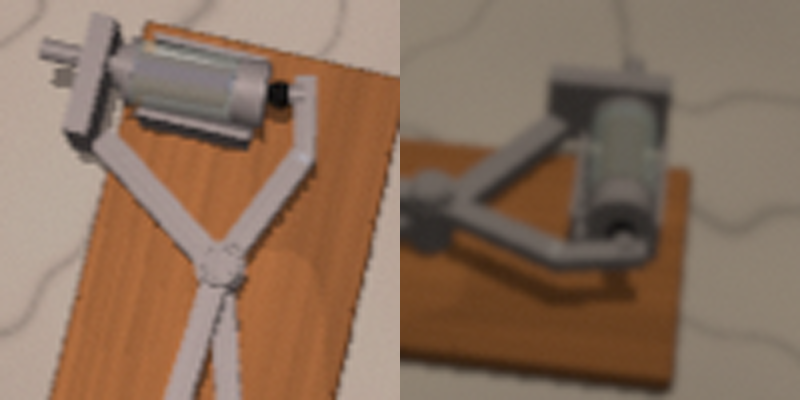

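Call:
play_rows(increments="0.4 -4 0 0 -1;0.2 -4 0 0 -1;0.3 -4 0 0 -1;0.2 -2.4 0 0 -1;0 0 0 0 -1")

```text
clock: 15.18
position: [0.4776, 0.0806, 0.1078]
ee_rot: [-0.048, -3.139, 0.006]
force: [0.7, -0.4, -0.5]
width: 0.004
gripper_force: 0.0
```

```bash
python3 - <<'E'
from h import *
togo([-.168,.022],.06)
E
```

```text
pos [0.4776 0.0806 0.1078] clamp [-0.1678  0.0144] F [ 0.69 -0.42 -0.53] w 0.0041770923144238 toolx [-1.     0.03   0.002] tool y [ 0.03   1.    -0.004] cm [-0.14  0.77  4.78] clampy in tool [-0.199  0.98  -0.004]
```

Call:
play_rows(increments="-0.1 0.7 1.5 0 -1;0 0 1.7 0 -1;0 0 1.5 0 -1;0 0 0.2 0 -1;0 0 0 0 -1")

```text
clock: 15.6
position: [0.4793, 0.0947, 0.0585]
ee_rot: [-0.035, -3.139, 0.002]
force: [0.1, -0.7, -0.7]
width: 0.005
gripper_force: 0.0
```

Call:
play_rows(increments="0 0 0.2 0 -1;0 0 0 0 -1")

```text
clock: 15.77
position: [0.4807, 0.0955, 0.0579]
ee_rot: [0.034, 3.141, 0.0]
force: [0.2, -0.0, 0.2]
width: 0.004
gripper_force: 0.0
```

```bash
python3 - <<'E'
from h import *
togo([-.168,.022],.052)
E
```

```text
pos [0.4807 0.0955 0.0579] clamp [-0.1682  0.0296] F [ 0.17 -0.03  0.17] w 0.0037742278019333975 toolx [-1.     0.022 -0.001] tool y [0.022 1.    0.   ] cm [ 0.14 -0.75  0.59] clampy in tool [-0.207  0.978  0.   ]
```

Call:
play_rows(increments="0.1 -0.6 0 0 -1;0 0 0.5 0 -1;0 0 0.3 0 -1;0 0 0 0 -1")

```text
clock: 16.1
position: [0.4794, 0.0898, 0.0493]
ee_rot: [0.034, 3.141, 0.001]
force: [0.7, 1.7, 2.2]
width: 0.003
gripper_force: 1.0
```

Call:
play_rows(increments="0 0 0.25 0 -1;0 0 0.25 0 -1;0 0 0 0 -1")

```text
clock: 16.35
position: [0.4788, 0.0896, 0.044]
ee_rot: [-0.033, -3.14, 0.0]
force: [-0.0, 0.4, 0.3]
width: 0.002
gripper_force: 0.0
```

```bash
python3 - <<'E'
from h import *
togo([-.168,.022],.052)
a=lever("side")
A=cv2.resize(a["frame"][150:290,200:440],None,fx=3,fy=3,interpolation=2)
cv2.imwrite("pics/c7.png",A[...,::-1])
lever("top")
E
```

```text
pos [0.4788 0.0896 0.044 ] clamp [-0.1687  0.0234] F [-0.02  0.37  0.32] w 0.0023947878085230365 toolx [-1.     0.021  0.001] tool y [ 0.021  1.    -0.   ] cm [-0.04 -0.16 -0.8 ] clampy in tool [-0.208  0.978 -0.   ]
bar slope 221 [-0.31861796 -0.00055214]
-0.152 5 0.0578 0.0682 0.0487
-0.146 16 0.0417 0.055 0.0507
-0.14 16 0.0376 0.0525 0.0514
-0.134 16 0.0364 0.0513 0.0508
bar slope 176 [-0.30131903  0.0045325 ]
```

View pics/c7.png

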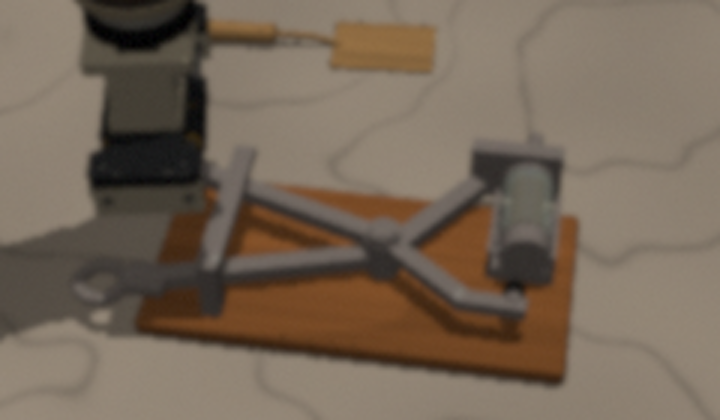

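Call:
play_rows(increments="0 0 -2 0 -1;0 0 -3 0 -1;0 0 -3 0 -1;0 0 -3 0 -1;0 0 0 0 -1")

```text
clock: 16.87
position: [0.4822, 0.0904, 0.1596]
ee_rot: [0.034, 3.134, 0.004]
force: [0.9, 0.1, 0.1]
width: 0.002
gripper_force: 0.0
```

Call:
play_rows(increments="0 4 0 0 -1;0 4 0 0 -1;0 4 0 0 -1;0 4 0 0 -1;0 0 0 0 -1")

```text
clock: 17.28
position: [0.4811, 0.2592, 0.1543]
ee_rot: [0.018, 3.141, 0.008]
force: [-0.9, 1.1, 0.8]
width: 0.004
gripper_force: 0.0
```

```bash
python3 - <<'E'
from h import *
togo([-.168,.022],.052)
a=lever("top")
A=cv2.resize(a["frame"][165:325,230:370],None,fx=3.7,fy=3.7,interpolation=2)
cv2.imwrite("pics/c8.png",A[...,::-1])
E
```

```text
pos [0.4811 0.2592 0.1543] clamp [-0.2052  0.1892] F [-0.85  1.07  0.79] w 0.0035518189347724187 toolx [-1.     0.012 -0.   ] tool y [0.012 1.    0.005] cm [ -0.   -17.18  10.15] clampy in tool [-0.217  0.976  0.005]
bar slope 217 [-0.33873234  0.00251426]
-0.2 28 0.047 0.0877 0.0513
-0.194 28 0.0465 0.0888 0.0509
-0.188 34 0.0473 0.0859 0.0516
-0.182 40 0.0451 0.0829 0.0521
-0.176 36 0.0437 0.0732 0.0525
-0.17 32 0.0435 0.0698 0.0533
-0.164 30 0.0455 0.0694 0.0534
-0.158 26 0.0458 0.0698 0.053
-0.152 27 0.0454 0.0696 0.0526
-0.146 22 0.0437 0.06 0.0528
-0.14 17 0.0423 0.0577 0.0528
-0.134 20 0.0398 0.055 0.0531
```

View pics/c8.png

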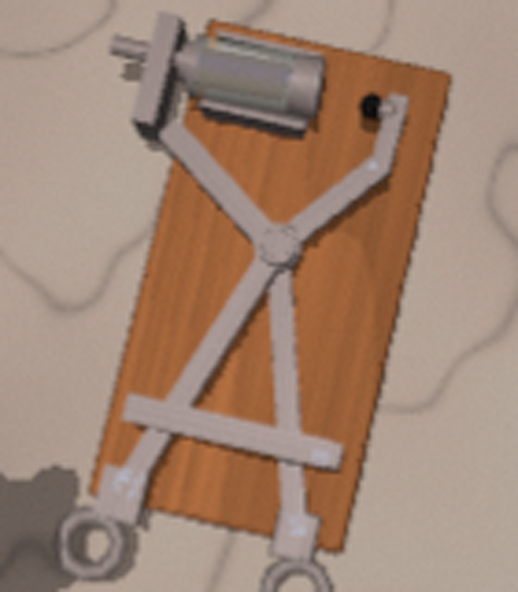

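The clamp is fully open again: the pad is back at its starting place. The mill lies in its cradle against the screw, with the cap home.

```bash
python3 -c "
from h import *
print(job.sign_off())"
```

```text
the job is handed in; nothing more can be done
None
```

The job is handed in: I pressed the cap home at about 20 N, the ratchet held by itself near 0.22 rad with no finger on the handle, and pressing the handle down sprang the clamp fully open with the mill still in its cradle. On the first closing push the finger slipped onto the thumb pad and I had to push again, and sign-off returned no verdict.

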